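# Clear the phone repair bench: batteries, tools, phone

## Task

Clear up after the phone repair. First lay the two spent batteries flat in the red tray, one in each compartment; when both are in, put the two tools away in the grey tray, the small screwdriver in the narrow channel and the red suction lifter standing upright in the wide compartment. Leave the phone until last: when both tools are put away, lay it screen up on the white charging pad, centred and lengthwise along it, and let go of everything.

Things in the scene. Friction and masses are not known exactly. Their poses are not given: they have to be found in the camera images.
- battery_black: flat rigid phone battery, 75 x 40 x 10 mm (own x, y, z), about 50 g, lying flat on the bench; black with a yellow band round its middle. Origin: centre of its underside; x along its length (brass contacts at the +x end), z up. Yaw within 0.4 rad at the start. Grip across the 40 mm width.
- battery_silver: flat rigid phone battery, 75 x 40 x 10 mm (own x, y, z), about 50 g, lying flat on the bench; pale silver (almost white) with a blue band round its middle. Origin: centre of its underside; x along its length (brass contacts at the +x end), z up. Yaw within 0.4 rad at the start. Grip across the 40 mm width.
- phone: mobile phone, 124 x 59 x 10 mm (own x, y, z), about 160 g, dark metal frame, black front with a green screen, lying screen up on the bench. Origin: centre of its underside (the back); x along its length, z up. Yaw within 0.4 rad at the start. Grip across the 59 mm width. Either end may point either way on the pad.
- driver: small screwdriver lying flat, 117 mm long, 40 g: squared handle (does not roll) 11 mm wide, 12 mm high, green with black ends, x = -60 to +24 mm; then a 4 mm steel shaft, axis 6 mm up, to x = +57 mm. Origin: underside, on the centre line, near mid-length; x to the tip, z up. Grip across the handle at x = -20 mm. Start yaw within 0.4 rad. May point either way in the channel.
- lifter: suction lifter, about 60 g: round red cup 50 mm in diameter, rim down on the bench, tapering to 24 mm at 14 mm height; on it an upright black grip bar 40 mm long (own x), 12 mm wide (own y), 14 to 44 mm above the underside. It sticks to nothing. Origin: centre of the underside, z up. Yaw within 0.4 rad at the start. Grip the bar across its 12 mm width.
- battery_tray: shallow red tray, yellow floor, 150 (own x) by 120 mm (own y). A divider along y at x = 0 makes two compartments of 69 (x) by 112 mm (y), centred at x = +36.5 and -36.5 mm, y = 0. Floor surface 4 mm above bench; lips and divider 4 mm thick, tops 9 mm above bench. Fixed, yaw within 0.2 rad. Origin: underside centre, z up. A battery fits with its length along the tray's y.
- tool_tray: shallow grey tray, 150 (own x) by 120 mm (own y). A divider along x at y = +20 mm leaves a narrow channel, 142 (x) by 34 mm (y), centred at y = +39 mm, and a wide compartment, 142 by 74 mm, centred at y = -19 mm. Floor surface 4 mm above bench; lips and divider 4 mm thick, tops 9 mm above bench. Fixed, yaw within 0.2 rad. Origin: underside centre, z up. The driver lies along x.
- charger: flat white charging pad, 110 (own x) by 70 (own y) by 12 mm high, no rim, a thin blue ring on the middle of its flat top and a small green light at its -x end. Fixed, yaw within 0.2 rad. Origin: centre of its underside, at bench height; x along its length, z up; its top is 12 mm above the origin.
Not all that is in view belongs to the job. Several things have the shape of the charger; the one meant has the colours described above.

How it is judged (in metres and radians):
On the way, in this order (a step that is already met when the one before it is completed fails the run):
1. both batteries lie flat in the red tray, one in each compartment (((x of battery_black in the frame of battery_tray between 0.019 and 0.054 m and y of battery_black in the frame of battery_tray between -0.022 and 0.022 m and z of battery_black in the frame of battery_tray between 0.001 and 0.007 m and angle between each of battery_black, battery_silver's own z axis and vertical below 0.05 rad and x of battery_silver in the frame of battery_tray between -0.054 and -0.019 m and y of battery_silver in the frame of battery_tray between -0.022 and 0.022 m and z of battery_silver in the frame of battery_tray between 0.001 and 0.007 m) or (x of battery_black in the frame of battery_tray between -0.054 and -0.019 m and y of battery_black in the frame of battery_tray between -0.022 and 0.022 m and z of battery_black in the frame of battery_tray between 0.001 and 0.007 m and angle between each of battery_black, battery_silver's own z axis and vertical below 0.05 rad and x of battery_silver in the frame of battery_tray between 0.019 and 0.054 m and y of battery_silver in the frame of battery_tray between -0.022 and 0.022 m and z of battery_silver in the frame of battery_tray between 0.001 and 0.007 m))), for 0.2 s.
2. the screwdriver lies in the narrow channel and the lifter stands in the wide compartment of the grey tray (x of driver in the frame of tool_tray between -0.018 and 0.018 m and y of driver in the frame of tool_tray between 0.025 and 0.053 m and z of driver in the frame of tool_tray between 0.001 and 0.007 m and angle between each of driver, lifter's own z axis and vertical below 0.05 rad and x of lifter in the frame of tool_tray between -0.05 and 0.05 m and y of lifter in the frame of tool_tray between -0.034 and -0.004 m and z of lifter in the frame of tool_tray between 0.001 and 0.007 m), for 0.2 s.
3. the phone lies centred and lengthwise on the charging pad (x of phone in the frame of charger between -0.013 and 0.013 m and y of phone in the frame of charger between -0.013 and 0.013 m and z of phone in the frame of charger between 0.009 and 0.015 m and angle between phone's own z axis and vertical below 0.05 rad and angle between the x axis of phone and the x axis of charger, either way round below 0.2 rad), for 0.2 s.
At the end, for the whole second after the job is handed in: Batteries flat on the red tray's floor, one per compartment; driver flat in the grey tray's narrow channel, lifter upright in its wide compartment; phone flat, screen up on the pad, centre within 13 mm along each pad axis, lengthwise within 0.2 rad (either way); all released, at rest (all of step 2 and all of step 3 and ((x of battery_black in the frame of battery_tray between 0.019 and 0.054 m and y of battery_black in the frame of battery_tray between -0.022 and 0.022 m and z of battery_black in the frame of battery_tray between 0.001 and 0.007 m and angle between each of battery_black, battery_silver's own z axis and vertical below 0.05 rad and x of battery_silver in the frame of battery_tray between -0.054 and -0.019 m and y of battery_silver in the frame of battery_tray between -0.022 and 0.022 m and z of battery_silver in the frame of battery_tray between 0.001 and 0.007 m) or (x of battery_black in the frame of battery_tray between -0.054 and -0.019 m and y of battery_black in the frame of battery_tray between -0.022 and 0.022 m and z of battery_black in the frame of battery_tray between 0.001 and 0.007 m and angle between each of battery_black, battery_silver's own z axis and vertical below 0.05 rad and x of battery_silver in the frame of battery_tray between 0.019 and 0.054 m and y of battery_silver in the frame of battery_tray between -0.022 and 0.022 m and z of battery_silver in the frame of battery_tray between 0.001 and 0.007 m)) and linear speed of each of battery_black, battery_silver, phone, driver, lifter below 0.02 m/s); the robot touches nothing.
It fails at once if a tool is carried off (moved over 60 mm) while the batteries are not both in their compartments (distance of any of driver, lifter from where it was at the start of the episode above 0.06 m and not ((x of battery_black in the frame of battery_tray between 0.019 and 0.054 m and y of battery_black in the frame of battery_tray between -0.022 and 0.022 m and z of battery_black in the frame of battery_tray between 0.001 and 0.007 m and angle between each of battery_black, battery_silver's own z axis and vertical below 0.05 rad and x of battery_silver in the frame of battery_tray between -0.054 and -0.019 m and y of battery_silver in the frame of battery_tray between -0.022 and 0.022 m and z of battery_silver in the frame of battery_tray between 0.001 and 0.007 m) or (x of battery_black in the frame of battery_tray between -0.054 and -0.019 m and y of battery_black in the frame of battery_tray between -0.022 and 0.022 m and z of battery_black in the frame of battery_tray between 0.001 and 0.007 m and angle between each of battery_black, battery_silver's own z axis and vertical below 0.05 rad and x of battery_silver in the frame of battery_tray between 0.019 and 0.054 m and y of battery_silver in the frame of battery_tray between -0.022 and 0.022 m and z of battery_silver in the frame of battery_tray between 0.001 and 0.007 m))).
It fails at once if the phone is carried off (moved over 60 mm) while the two tools are not both in their compartments (distance of phone from where it was at the start of the episode above 0.06 m and not (x of driver in the frame of tool_tray between -0.018 and 0.018 m and y of driver in the frame of tool_tray between 0.025 and 0.053 m and z of driver in the frame of tool_tray between 0.001 and 0.007 m and angle between each of driver, lifter's own z axis and vertical below 0.05 rad and x of lifter in the frame of tool_tray between -0.05 and 0.05 m and y of lifter in the frame of tool_tray between -0.034 and -0.004 m and z of lifter in the frame of tool_tray between 0.001 and 0.007 m)).
It also fails if it takes over 128 s, if anything falls off the work surface, if the arm or the gripper's body presses on something with over 40 N, if the wrist force passes 120 N, or if a joint passes its speed limit or range.

## Robot

A 6-joint arm with a two-finger parallel gripper is mounted at the origin on the work surface. World frame = base frame: x ahead of the robot, y to its left, z up, the work surface at z = 0. Lengths are in mm, angles in rad, forces in N, time in s.
With the tool pointing down it reaches from about 250 to 850 mm from the base axis. Payload 12.5 kg.
Tool frame: the origin (TCP) lies at the very end of the fingers, on their centre line; the grasp point (between the pads) lies 19 mm behind it (robot.grasp_offset is the distance from the TCP to the grasp point, in mm); z points along the fingers, y is the line along which they close (so a half turn about z gives the same grasp; the last joint's range is limited). The gripper opens to 93 mm and grips with 3 to 60 N. Pads are 15 mm wide; open, the fingers measure 128 mm over their backs; the gripper's body (75 mm by 188 mm) begins 65 mm behind the grasp point.
Start: joints at [1.202, 0.351, 1.652, -0, 1.139, -0.085], TCP at [153.971, 527.993, 218.633] pointing down, gripper open.
Joint ranges: [-2.75, 2.75], [-0.79, 2.1], [0.01, 2.65], [-1.57, 4.71], [0.07, 3.14], [-2.87, 2.87]. Speed limits (rad/s): [2.22, 2.22, 2.79, 3.14, 3.14, 3.14].

## Interface

Orientations are given as [roll, pitch, yaw] about the fixed x, y, z axes, in that order (R = Rz(yaw) Ry(pitch) Rx(roll)).
In Python, from station import robot gives the robot as it stands. The module is installed in compiled form; this text tells all that it offers.
- The arm moves only by the tool move_arm, never from a script. Its argument "series" is a list that holds one entry, the list of rows, each a list of 4 numbers: the shift along the tool's x, y, z scaled (see below), then the turn about the tool's z scaled (see below). In form: [[[x, y, z, spin], ...]]. A call has 1 to 12 rows; each row shifts and turns the commanded pose from where the row before left it, along the tool's axes as they then stand; what a row does not reach is not made up. The controller multiplies each number of a shift by 4 cm and each number of a turn by 4 degrees. A row lasts 1/10 s, in which the tool goes at most 50 mm and 8.59 degrees, less where a joint would pass 70% of its speed; a pose out of reach is approached as far as the arm can. A call with a number of a shift or a turn outside -1 to 1 is refused whole. A call with a gripper value outside its range is refused whole. "jaw" is the closure, from -1 (fully open) to 1 (shut), so that 0 is half open, set as the call begins (left out, the last holds). The fingers move at their own pace and stop on an object; "grip_force" is the grip in N (left out, the last holds). Time passes only in rows, so rows that do not move let the fingers close. It gives the time, the measured TCP pose, the force, the opening and the grip force at its end, in the units of the state.
- robot.read_state(): the state, without advancing time (a new reading comes with each control period).
- robot.read_camera(name): name is "scene" or "top"; returns a dict with "img" (420x560x3 uint8, red, green, blue), "mtx" (3x3 intrinsics, pixels), "rvec" (rotation vector, rad) and "tvec" (3), from world to camera coordinates, as OpenCV has them. Camera axes: x right, y down, z forward; pixel columns grow to the right and rows downward; lengths in mm; the calibration is good to about 2 mm. A picture is of the moment at which its call begins. There is no depth.
- robot.hand_in(): hands the job in; it is judged then, once.
The state is a dict: "clock": time; "qpos": joint angles; "qvel": joint speeds; "tau": joint torques, N m; "ee_pos": TCP position; "orientation": TCP orientation; "ft_force": force on the tool from outside, world axes, zero at the start; "torque": the same for the moment, N m; "finger_gap": finger opening in mm; "gripper_force": force on a finger pad.
Only numpy, scipy, OpenCV 4.12 (cv2) and the standard library are available. Lean on these libraries where they do the work, as an engineer would, in place of code of your own. Each camera call takes 0.05 s, during which the arm holds its last target. There are 200 camera calls.

## Working session

There is one attempt and no reset: what is moved stays moved. The work goes in short steps, Python scripts to look and compute and a tool call to move; the robot and the scene stay as the last step left them, time stands still between calls to the robot, and variables do not carry over. Pictures are saved under pics/ and viewed, at most 15 in all, crops included, and the job is handed in when it is done.

Besides the shell and the picture viewer there is one more tool, called after "Call:" as a command line: name --argument value ..., lists and objects as JSON in quotes. move_arm: Moves the arm, as the interface text tells. Shifts and turns lie within -1 to 1; 1 stands for 4 cm of shift or 4 degrees of turn. Its arguments: {"type":"object","properties":{"series":{"type":"array","items":{"type":"array","items":{"type":"array","items":{"type":"number","minimum":-1,"maximum":1}}}},"jaw":{"type":"number"},"grip_force":{"type":"number"}},"required":["series"]}

```bash
mkdir -p pics; cat > h.py <<'E'
from station import robot
import cv2, numpy as np
def cam(n):
    c=robot.read_camera(n); return c
def px2w(c,uv,z):
    R,_=cv2.Rodrigues(np.array(c["rvec"],float)); t=np.array(c["tvec"],float).ravel()
    p=cv2.undistortPoints(np.array(uv,float).reshape(-1,1,2),np.array(c["mtx"],float),None).reshape(-1,2)
    d=np.c_[p,np.ones(len(p))]@R; o=-R.T@t
    return o+d*((z-o[2])/d[:,2])[:,None]
def w2px(c,P):
    return cv2.projectPoints(np.array(P,float).reshape(-1,1,3),np.array(c["rvec"],float),np.array(c["tvec"],float),np.array(c["mtx"],float),None)[0].reshape(-1,2)
def save(n,img): cv2.imwrite("pics/"+n,img[:,:,::-1])
E
python3 - <<'E'
from h import *
for n in("top","scene"):
    c=cam(n); save(n+"0.png",cv2.resize(c["img"],(784,588),interpolation=cv2.INTER_CUBIC))
    R,_=cv2.Rodrigues(np.array(c["rvec"],float)); print(n,-R.T@np.array(c["tvec"]).ravel(),R[2],c["mtx"])
s=robot.read_state();print(s["ee_pos"],s["orientation"],s["finger_gap"],s["clock"])
E
```

```text
top [ 426.86699573  -41.25535098 1199.45315231] [ 0.07618175 -0.00696277 -0.99706964] [[484.23478496   0.         281.80337794]
 [  0.         484.23478496 212.73406393]
 [  0.           0.           1.        ]]
scene [1115.69618575 -417.53541311  772.31638452] [-0.58410445  0.37508304 -0.71981575] [[388.43020563   0.         275.45812736]
 [  0.         388.43020563 210.63584274]
 [  0.           0.           1.        ]]
[153.87072148 527.71893463 218.17681357] [-3.14058460e+00 -8.28675128e-05  2.85780652e+00] 93.11740528112593 0.1
```

View pics/top0.png

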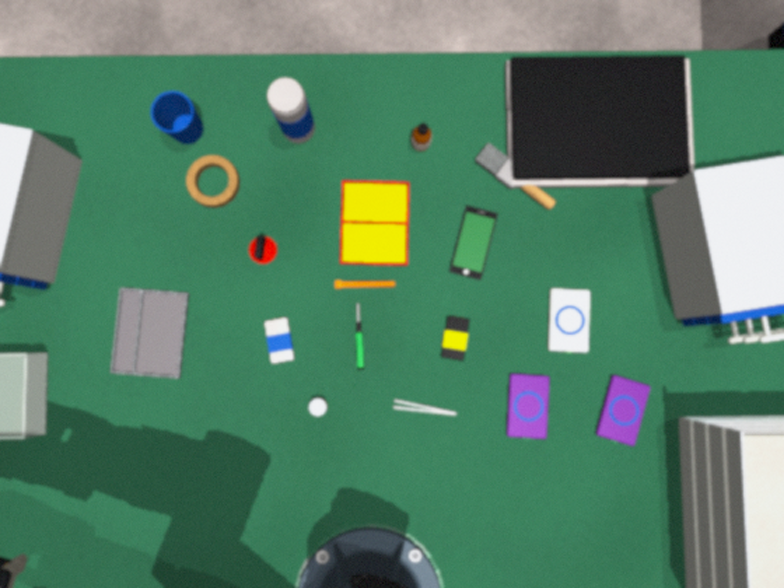

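View pics/scene0.png

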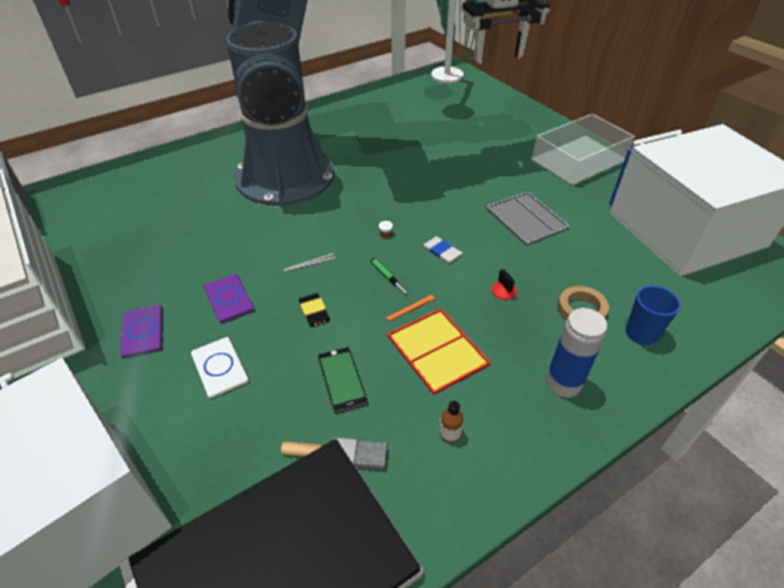

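The top view (1.4x scaled) shows the red tray (375,223), grey tray (149,333), silver battery (279,341), driver (360,340), black battery (455,338), phone (473,242), white charger (570,320) and lifter (262,249). The scene view agrees with this.

```bash
cat > est.py <<'E'
from h import *
from scipy.optimize import minimize
# fit a world-frame silhouette of a box (L,W,z0,z1) to a mask by IoU
def sil(c,x,y,a,L,W,z0,z1,S=4):
    P=np.array([[sx*L/2,sy*W/2] for sx in(-1,1) for sy in(-1,1)])
    R=np.array([[np.cos(a),-np.sin(a)],[np.sin(a),np.cos(a)]]); P=P@R.T+[x,y]
    return cv2.convexHull(w2px(c,np.r_[np.c_[P,[z0]*4],np.c_[P,[z1]*4]]).astype(np.float32)).reshape(-1,2)
def fit(c,hull,x,y,a,L,W,z0,z1):
    h=hull.astype(np.float32).reshape(-1,2)
    def cost(p):
        s=sil(c,p[0],p[1],p[2]/50,L,W,z0,z1)
        i,_=cv2.intersectConvexConvex(s,h); return cv2.contourArea(s)+cv2.contourArea(h)-2*i
    r=minimize(cost,[x,y,a*50],method="Nelder-Mead",options=dict(initial_simplex=[[x,y,a*50],[x+6,y,a*50],[x,y+6,a*50],[x,y,a*50+6]],xatol=.02,fatol=.01))
    return r.x[0],r.x[1],r.x[2]/50,r.fun/cv2.contourArea(h)
def seg(c,box,f):
    x0,y0,x1,y1=[int(round(v/1.4)) for v in box]
    S=4
    im=cv2.resize(c["img"][y0:y1,x0:x1],None,fx=S,fy=S,interpolation=cv2.INTER_CUBIC)
    hsv=cv2.cvtColor(im,cv2.COLOR_RGB2HSV).astype(int)
    m=f(*[hsv[:,:,k] for k in range(3)]).astype(np.uint8)
    m=cv2.morphologyEx(m,cv2.MORPH_CLOSE,np.ones((9,9)))
    k,_=cv2.findContours(m,cv2.RETR_EXTERNAL,cv2.CHAIN_APPROX_NONE); k=max(k,key=cv2.contourArea)
    return (cv2.convexHull(k).reshape(-1,2)+.5)/S-.5+[x0,y0]
bench=lambda h,s,v:~((h>65)&(h<90)&(s>110))
OBJ=dict( # box, mask, L,W,z0,z1
 black=((432,308,480,370),lambda h,s,v:bench(h,s,v)|(v<60),75,40,0,10),
 silver=((257,310,302,372),bench,75,40,0,10),
 phone=((442,198,506,284),lambda h,s,v:~((h>65)&(h<85)&(s>120)&(v>75)&(v<105))|(v<60),124,59,0,10),
 driver=((345,330,376,374),lambda h,s,v:(v>120)|(v<50),84,11,0,12),
 red=((330,172,420,272),bench,150,120,0,9),
 grey=((100,280,200,386),bench,150,120,0,9),
 charger=((540,280,600,360),bench,110,70,0,12),
 lifter=((240,228,284,270),lambda h,s,v:((h<8)|(h>172))&(s>150)&(v>100),50,50,0,3))
def run(names):
    c=cam("top"); im=c["img"].copy(); out={}
    big=cv2.resize(im,None,fx=3,fy=3,interpolation=cv2.INTER_CUBIC)
    for n in names:
        b,f,L,W,z0,z1=OBJ[n]
        k=seg(c,b,f); m=px2w(c,k.mean(0),(z0+z1)/2)[0]
        if n=="lifter":
            (u,v),r=cv2.minEnclosingCircle(k.astype(np.float32)); q=px2w(c,[u,v],1)[0]; print(n,q,r); s=k
        else:
            a=min([0,-.2,.2,-.35,.35],key=lambda a:fit(c,k,m[0],m[1],a,L,W,z0,z1)[3])
            q=fit(c,k,m[0],m[1],a,L,W,z0,z1); print(n,np.round(q,3)); s=sil(c,*q[:3],L,W,z0,z1)
        cv2.polylines(big,[np.round((s+.5)*3-.5).astype(int)],True,(255,0,255),1)
    return big
E
python3 - <<'E'
from est import *
b=run(list(OBJ)); b=b[350:950,150:1350]; save("fit.png",cv2.resize(b,(800,400),interpolation=cv2.INTER_AREA))
E
```

```text
black [ 4.46668e+02 -1.54811e+02 -1.75000e-01  1.37000e-01]
silver [4.44874e+02 1.55325e+02 2.32000e-01 2.22000e-01]
phone [ 6.09472e+02 -2.02147e+02  2.19000e-01  5.61000e-01]
driver [424.512  12.59    0.579   0.77 ]
red [ 6.50606e+02 -1.52390e+01 -2.60000e-02  1.27000e-01]
grey [ 4.61682e+02  3.82803e+02 -9.60000e-02  7.90000e-02]
charger [ 4.74297e+02 -3.56346e+02 -9.60000e-02  1.25000e-01]
lifter [608.03765518 184.40599849   1.        ] 10.132121086120605
```

View pics/fit.png

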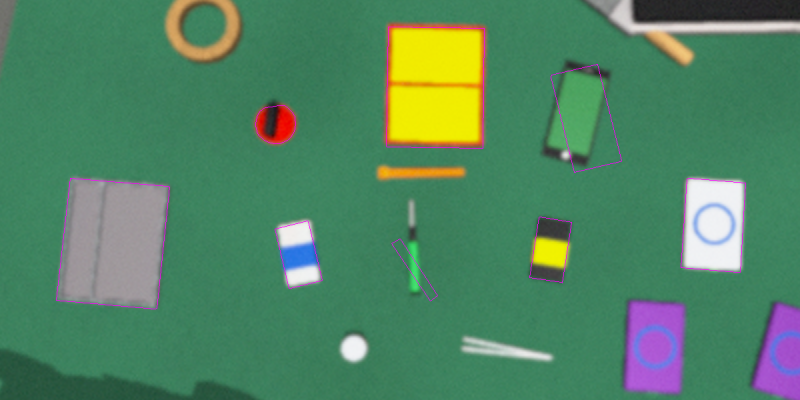

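The fits look good for everything except the phone and driver, which I'll redo later. I'll start with the black battery.

Call:
move_arm --series '[[[0,0,0,-0.78],[0,0,0,-0.78],[-0.46,-0.7,0.13,0],[-0.46,-0.7,0.13,0],[-0.46,-0.7,0.13,0],[-0.46,-0.7,0.13,0],[-0.46,-0.7,0.13,0],[-0.46,-0.7,0.13,0],[-0.46,-0.7,0.13,0],[-0.46,-0.7,0.13,0],[-0.46,-0.7,0.13,0],[-0.46,-0.7,0.13,0]]]' --jaw -0.4 --grip_force 20

```text
clock: 1.35
ee_pos: [286.7, 219.0, 166.5]
orientation: [3.142, 0.0, 2.967]
ft_force: [0.8, 0.2, -0.0]
finger_gap: 64.8
gripper_force: 0.0
```

Call:
move_arm --series '[[[-0.46,-0.7,0.13,0],[-0.46,-0.7,0.13,0],[-0.46,-0.7,0.13,0],[-0.46,-0.7,0.13,0],[-0.46,-0.7,0.13,0],[-0.46,-0.7,0.13,0],[-0.46,-0.7,0.13,0],[-0.46,-0.7,0.13,0],[-0.46,-0.7,0.13,0],[-0.46,-0.7,0.13,0],[-0.46,-0.7,0.13,0],[0,0,0,0]]]'

```text
clock: 2.55
ee_pos: [433.2, -120.9, 108.9]
orientation: [-3.141, 0.0, 2.964]
ft_force: [0.5, 0.3, -0.2]
finger_gap: 65.1
gripper_force: 0.0
```

```bash
cat > go.py <<'E'
from h import *
def go(x,y,z,yaw):
    s=robot.read_state(); p=s["ee_pos"]; w=s["orientation"][2]
    d=np.array([x,y])-p[:2]; t=(w-yaw+np.pi/2)%np.pi-np.pi/2; yaw2=w-t
    # units after the spin is done
    print("now",np.round(p,1),"yaw %.3f"%w,"gap %.1f clk %.1f q6 %.2f"%(s["finger_gap"],s["clock"],s["qpos"][5]))
    print("spin %.2f then x %.3f y %.3f z %.3f"%(np.degrees(t)/4,(d[0]*np.cos(yaw2)+d[1]*np.sin(yaw2))/40,(d[0]*np.sin(yaw2)-d[1]*np.cos(yaw2))/40,(p[2]-z)/40))
E
python3 - <<'E'
from go import *
go(446.7,-154.8,5,-.175)
c=cam("top")["img"]
for n,b in(("phone",(442,198,506,284)),("driver",(345,295,376,374))):
    x0,y0,x1,y1=[int(v/1.4) for v in b]
    save(n+".png",cv2.resize(c[y0:y1,x0:x1],None,fx=5,fy=5)) 
    for p in ((5,5),):
        print(cv2.cvtColor(c[y0:y1,x0:x1],cv2.COLOR_RGB2HSV)[::6,::4].tolist()) if n=="phone" else 0
E
```

```text
now [ 433.2 -120.9  108.9] yaw 2.964 gap 65.1 clk 2.5 q6 -1.77
spin -0.04 then x -0.479 y -0.775 z 2.598
[[[75, 139, 128], [76, 137, 128], [75, 133, 132], [73, 132, 133], [74, 133, 128], [75, 142, 131], [75, 133, 132], [74, 134, 133], [74, 136, 129], [74, 140, 129], [74, 139, 130], [75, 138, 133]], [[74, 132, 129], [75, 142, 129], [75, 135, 130], [75, 131, 132], [74, 129, 125], [73, 91, 81], [75, 121, 114], [75, 128, 126], [75, 128, 131], [75, 130, 129], [75, 138, 129], [75, 137, 127]], [[74, 139, 130], [74, 141, 130], [75, 137, 132], [73, 134, 133], [69, 100, 92], [68, 132, 154], [67, 123, 133], [64, 75, 99], [63, 42, 55], [0, 16, 49], [73, 105, 100], [75, 135, 130]], [[74, 138, 131], [75, 135, 134], [75, 134, 131], [74, 129, 128], [68, 128, 133], [67, 136, 161], [67, 138, 163], [67, 138, 163], [67, 135, 164], [67, 132, 151], [75, 131, 121], [74, 128, 128]], [[74, 138, 131], [75, 134, 135], [75, 143, 132], [75, 119, 103], [66, 128, 160], [66, 129, 164], [67, 132, 164], [67, 134, 164], [67, 135, 164], [67, 113, 124], [74, 135, 127], [75, 135, 127]], [[75, 129, 134], [74, 136, 135], [
[... 413 characters left out ...]
167], [66, 129, 170], [67, 131, 170], [66, 130, 167], [66, 130, 171], [71, 110, 118], [75, 135, 130], [74, 134, 129], [74, 132, 129]], [[75, 134, 135], [74, 134, 133], [68, 89, 95], [65, 125, 155], [66, 128, 171], [67, 130, 171], [67, 129, 170], [66, 127, 166], [73, 131, 121], [75, 138, 133], [74, 128, 131], [74, 131, 132]], [[75, 134, 129], [75, 137, 130], [75, 118, 115], [77, 71, 83], [60, 7, 156], [0, 0, 99], [65, 26, 58], [64, 69, 81], [74, 136, 133], [75, 142, 131], [75, 137, 128], [75, 141, 130]], [[73, 132, 87], [73, 136, 90], [75, 135, 119], [74, 132, 137], [74, 135, 138], [75, 139, 134], [75, 134, 131], [74, 133, 132], [74, 138, 133], [75, 144, 131], [74, 140, 133], [76, 141, 130]]]
```

Call:
move_arm --series '[[[-0.24,-0.39,0.3,-0.04],[-0.24,-0.39,0.3,0],[0,0,0.4,0],[0,0,0.4,0],[0,0,0.3,0],[0,0,0,0],[0,0,0,0]]]'

```text
clock: 3.3
ee_pos: [445.7, -151.9, 41.8]
orientation: [3.142, -0.0, 2.97]
ft_force: [-0.4, -0.1, 1.0]
finger_gap: 65.4
gripper_force: 0.0
```

```bash
python3 - <<'E'
import re
s=open('est.py').read()
m='lambda h,s,v:(h<71)|(s<112)|(v>148)'
s=re.sub(r" phone=.*"," phone=((442,198,506,284),%s,124,59,0,10),"%m,s)
s=re.sub(r" driver=.*"," driver=((345,329,376,374),lambda h,s,v:(v>160)|(v<60),84,11,0,12),",s)
open('est.py','w').write(s)
E
python3 - <<'E'
from est import *
from go import go
go(446.7,-154.8,5,-.175)
b=run(["phone","driver","lifter"]); a=b[560:860,1000-80:1480-80]; a2=b[430:830,450:850]
save("fit2.png",np.hstack([cv2.resize(b[400:640,900:1140],(400,400)),cv2.resize(b[600:840,640:880],(400,400))]))
E
```

```text
now [ 445.7 -151.9   41.8] yaw 2.970 gap 65.4 clk 3.3 q6 -1.83
spin 0.05 then x -0.037 y -0.067 z 0.919
phone [ 6.15514e+02 -1.89972e+02 -2.72000e-01  3.20000e-02]
driver [452.604  -7.6     1.048  39.817]
lifter [607.82994184 184.46606122   1.        ] 10.156285285949707
```

View pics/fit2.png

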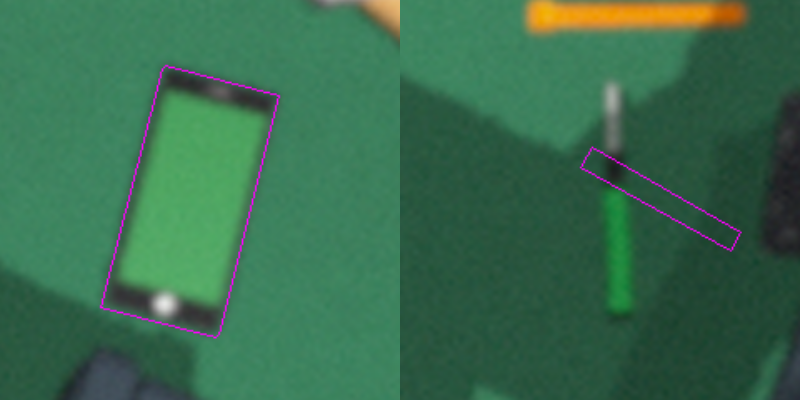

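The phone fit is exact. In the right crop the driver's handle end is at (620,312) and its tip at (612,83). Now I'll descend on the black battery.

Call:
move_arm --series '[[[-0.02,-0.05,0.3,0],[0,0,0.3,0],[0,0,0.2,0],[0,0,0.12,0],[0,0,0,0],[0,0,0,0],[0,0,0,0]]]'

```text
clock: 4.05
ee_pos: [446.3, -154.5, 4.9]
orientation: [-3.141, 0.0, 2.97]
ft_force: [0.0, -0.1, -0.8]
finger_gap: 65.0
gripper_force: 0.0
```

Call:
move_arm --series '[[[0,0,0,0],[0,0,0,0],[0,0,0,0],[0,0,0,0],[0,0,0,0],[0,0,0,0],[0,0,0,0],[0,0,0,0]]]' --jaw 1 --grip_force 20

```text
clock: 4.85
ee_pos: [446.2, -154.4, 4.7]
orientation: [-3.142, 0.0, 2.969]
ft_force: [0.3, -0.3, 1.8]
finger_gap: 39.5
gripper_force: 20.0
```

```bash
python3 - <<'E'
from go import *
go(446.7,-154.8,5,-.175)
c=cam("top")
k=px2w(c,[[257.3,262.4],[255.7,216.6]],6); d=k[1]-k[0]; d/=np.hypot(d[0],d[1])
print(k, "grip",k[0]+40*d,"origin",k[0]+60*d,"yaw",np.arctan2(d[1],d[0]))
E
```

```text
now [ 446.2 -154.4    4.7] yaw 2.969 gap 39.5 clk 4.8 q6 -1.83
spin 0.04 then x -0.014 y -0.007 z -0.007
[[396.70960706  12.11888756   6.        ]
 [509.31190009  14.99804101   6.        ]] grip [436.69653776  13.14132242   6.        ] origin [456.69000311  13.65253985   6.        ] yaw 0.025563655634433066
```

Call:
move_arm --series '[[[0,0,-0.3,0],[0,0,-0.5,0.4],[0,0,-0.5,1],[0,0,-0.5,1],[0,0,0,1],[0,0,0,1],[0,0,0,1],[0,0,0,1],[0,0,0,1],[0,0,0,1],[0,0,0,1],[0,0,0,1]]]'

```text
clock: 6.1
ee_pos: [446.1, -154.4, 77.3]
orientation: [3.141, 0.0, 2.241]
ft_force: [-0.4, -0.2, -1.0]
finger_gap: 39.9
gripper_force: 20.0
```

Call:
move_arm --series '[[[0,0,0,1],[0,0,0,1],[0,0,0,1],[0,0,0,1],[0,0,0,1],[0,0,0,1],[0,0,0,1],[0,0,0,1],[0,0,0,1],[0,0,0,1],[0,0,0,0]]]'

```text
clock: 7.2
ee_pos: [446.2, -154.4, 77.2]
orientation: [3.141, 0.0, 1.544]
ft_force: [-0.8, -0.5, -0.7]
finger_gap: 39.9
gripper_force: 20.0
```

```bash
python3 - <<'E'
from go import *
go(687.1,-16.2,10.5,1.545)
E
```

```text
now [ 446.2 -154.4   77.2] yaw 1.544 gap 39.9 clk 7.2 q6 -0.41
spin -0.01 then x 3.610 y 5.932 z 1.668
```

Call:
move_arm --series '[[[0.361,0.593,0,0],[0.361,0.593,0,0],[0.361,0.593,0,0],[0.361,0.593,0,0],[0.361,0.593,0,0],[0.361,0.593,0,0],[0.361,0.593,0,0],[0.361,0.593,0,0],[0.361,0.593,0,0],[0.361,0.593,0,0],[0,0,0.4,0],[0,0,0.4,0]]]'

```text
clock: 8.4
ee_pos: [686.5, -16.1, 43.6]
orientation: [-3.141, 0.0, 1.547]
ft_force: [-0.4, 0.2, -1.1]
finger_gap: 39.6
gripper_force: 20.0
```

Call:
move_arm --series '[[[0,0,0.3,0],[0,0,0.2,0],[0,0,0,0],[0,0,0,0],[0,0,0,0]]]'

```text
clock: 8.9
ee_pos: [687.3, -16.3, 25.4]
orientation: [3.141, 0.0, 1.545]
ft_force: [-0.3, -1.1, -0.1]
finger_gap: 39.8
gripper_force: 20.0
```

```bash
python3 - <<'E'
from go import *
go(687.1,-16.2,10.5,1.545)
c=cam("scene"); u,v=w2px(c,[[650,-15,5]])[0]; u,v=int(u),int(v)
save("p1.png",cv2.resize(c["img"][v-75:v+75,u-100:u+100],(800,600),interpolation=cv2.INTER_CUBIC))
E
```

```text
now [687.3 -16.3  25.4] yaw 1.545 gap 39.8 clk 8.9 q6 -0.07
spin 0.00 then x 0.003 y -0.004 z 0.372
```

View pics/p1.png

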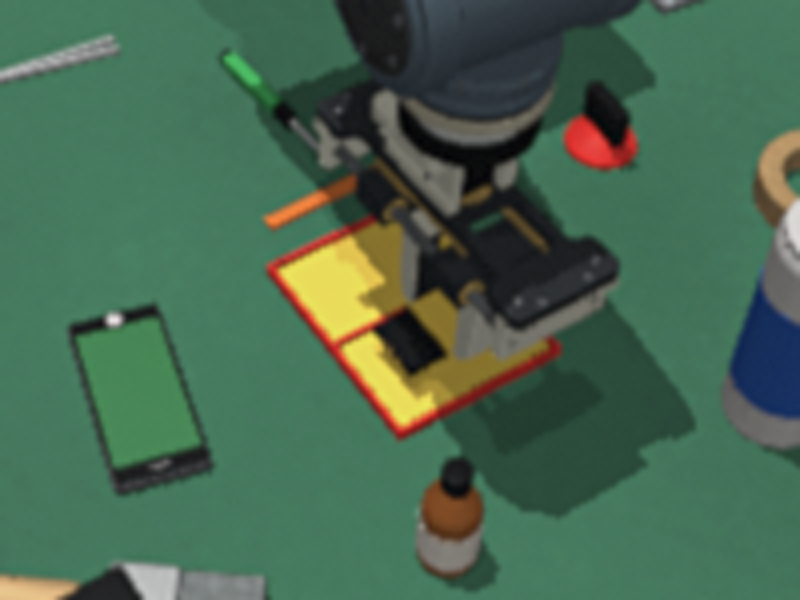

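The battery hangs level above the far compartment, so I'll lower and release it.

Call:
move_arm --series '[[[0,0,0.2,0],[0,0,0.13,0],[0,0,0.055,0],[0,0,0,0],[0,0,0,0],[0,0,0,0]]]'

```text
clock: 9.55
ee_pos: [686.9, -16.1, 9.1]
orientation: [-3.142, -0.0, 1.545]
ft_force: [0.4, -0.3, 0.4]
finger_gap: 39.8
gripper_force: 20.0
```

Call:
move_arm --series '[[[0,0,0,0],[0,0,0,0],[0,0,0,0],[0,0,0,0],[0,0,-0.3,0],[0,0,-0.5,0],[0,0,-0.5,0],[0,0,-0.4,0]]]' --jaw -0.2

```text
clock: 10.35
ee_pos: [687.3, -16.1, 79.3]
orientation: [3.14, 0.0, 1.545]
ft_force: [0.3, 1.4, 0.5]
finger_gap: 56.0
gripper_force: 0.0
```

```bash
python3 - <<'E'
from go import *
go(444.9,155.3,5,.232)
E
```

```text
now [687.3 -16.1  79.3] yaw 1.545 gap 56.0 clk 10.3 q6 -0.07
spin 18.81 then x -4.913 y -5.565 z 1.858
```

Call:
move_arm --series '[[[0,0,0,1],[0,0,0,1],[0,0,0,1],[0,0,0,1],[0,0,0,1],[0,0,0,1],[0,0,0,1],[0,0,0,1],[0,0,0,1],[0,0,0,1],[0,0,0,1],[0,0,0,1]]]' --jaw -0.4

```text
clock: 11.55
ee_pos: [687.0, -16.1, 77.9]
orientation: [3.141, -0.0, 0.705]
ft_force: [-0.4, -0.8, 0.1]
finger_gap: 65.4
gripper_force: 0.0
```

Call:
move_arm --series '[[[0,0,0,1],[0,0,0,1],[0,0,0,1],[0,0,0,1],[0,0,0,1],[0,0,0,1],[0,0,0,0.81],[-0.6,-0.7,0,0],[-0.6,-0.7,0,0],[-0.6,-0.7,0,0],[-0.6,-0.7,0,0],[-0.6,-0.7,0,0]]]'

```text
clock: 12.75
ee_pos: [536.8, 93.3, 77.9]
orientation: [3.142, -0.001, 0.232]
ft_force: [0.2, 1.0, 0.4]
finger_gap: 65.4
gripper_force: 0.0
```

Call:
move_arm --series '[[[-0.65,-0.7,0,0],[-0.65,-0.7,0,0],[-0.61,-0.66,0.2,0],[0,0,0.4,0],[0,0,0.4,0],[0,0,0,0],[0,0,0,0]]]'

```text
clock: 13.45
ee_pos: [444.9, 155.1, 37.8]
orientation: [3.142, -0.0, 0.232]
ft_force: [0.3, 0.3, 0.2]
finger_gap: 65.0
gripper_force: 0.0
```

```bash
python3 - <<'E'
from go import *
go(444.9,155.3,5,.232)
E
```

```text
now [444.9 155.1  37.8] yaw 0.232 gap 65.0 clk 13.4 q6 1.58
spin -0.00 then x 0.001 y -0.004 z 0.820
```

Call:
move_arm --series '[[[0,0,0.3,0],[0,0,0.3,0],[0,0,0.16,0],[0,0,0.06,0],[0,0,0,0],[0,0,0,0]]]'

```text
clock: 14.05
ee_pos: [444.8, 155.2, 4.5]
orientation: [3.142, -0.0, 0.232]
ft_force: [-0.6, -0.0, -0.6]
finger_gap: 64.8
gripper_force: 0.0
```

Call:
move_arm --series '[[[0,0,0,0],[0,0,0,0],[0,0,0,0],[0,0,0,0],[0,0,0,0],[0,0,0,0],[0,0,0,0]]]' --jaw 1

```text
clock: 14.75
ee_pos: [444.7, 155.2, 4.5]
orientation: [3.142, -0.0, 0.232]
ft_force: [0.0, -1.2, 3.7]
finger_gap: 39.8
gripper_force: 19.7
```

Call:
move_arm --series '[[[0,0,-0.3,0],[0,0,-0.5,0],[0,0,-0.5,-0.81],[0,0,-0.5,-1],[0,0,0,-1],[0,0,0,-1],[0,0,0,-1],[0,0,0,-1],[0,0,0,-1],[0,0,0,-1],[0,0,0,-1],[0,0,0,-1]]]'

```text
clock: 15.95
ee_pos: [444.6, 155.2, 77.1]
orientation: [3.141, -0.0, 0.92]
ft_force: [0.5, -0.2, -0.8]
finger_gap: 39.8
gripper_force: 19.7
```

Call:
move_arm --series '[[[0,0,0,-1],[0,0,0,-1],[0,0,0,-1],[0,0,0,-1],[0,0,0,-1],[0,0,0,-1],[0,0,0,-1],[0,0,0,-1],[0,0,0,-1],[0,0,0,0]]]'

```text
clock: 16.95
ee_pos: [444.6, 155.2, 77.0]
orientation: [3.141, -0.0, 1.546]
ft_force: [0.4, -0.8, -0.5]
finger_gap: 40.0
gripper_force: 19.7
```

```bash
python3 - <<'E'
from go import *
go(614.1,-14.3,10,1.545)
E
```

```text
now [444.6 155.2  77. ] yaw 1.546 gap 40.0 clk 16.9 q6 0.26
spin 0.02 then x -4.126 y 4.345 z 1.676
```

Call:
move_arm --series '[[[-0.516,0.543,0,0],[-0.516,0.543,0,0],[-0.516,0.543,0,0],[-0.516,0.543,0,0],[-0.516,0.543,0,0],[-0.516,0.543,0,0],[-0.516,0.543,0,0],[-0.516,0.543,0,0],[0,0,0.4,0],[0,0,0.4,0],[0,0,0.3,0],[0,0,0,0]]]'

```text
clock: 18.15
ee_pos: [612.3, -13.5, 30.2]
orientation: [-3.137, -0.0, 1.546]
ft_force: [-0.6, -0.3, -1.3]
finger_gap: 39.7
gripper_force: 19.7
```

```bash
python3 - <<'E'
from go import *
go(614.1,-14.3,9.5,1.545)
E
```

```text
now [612.3 -13.5  30.2] yaw 1.546 gap 39.7 clk 18.1 q6 -0.07
spin 0.01 then x -0.019 y 0.047 z 0.518
```

Call:
move_arm --series '[[[0,0.02,0.2,0],[0,0,0.15,0],[0,0,0.1,0],[0,0,0.04,0],[0,0,0,0],[0,0,0,0]]]'

```text
clock: 18.75
ee_pos: [615.1, -14.4, 13.1]
orientation: [3.141, 0.0, 1.545]
ft_force: [0.3, 0.1, -0.0]
finger_gap: 39.4
gripper_force: 19.7
```

Call:
move_arm --series '[[[0,0,0,0],[0,0,0,0],[0,0,0,0],[0,0,0,0],[0,0,-0.3,0],[0,0,-0.5,0],[0,0,-0.5,0],[0,0,-0.4,0],[-0.5,-0.8,0,0],[-0.5,-0.8,0,0],[-0.5,-0.8,0,0],[0,0,0,0]]]' --jaw -0.2

```text
clock: 19.95
ee_pos: [514.3, -73.2, 81.3]
orientation: [-3.139, -0.0, 1.544]
ft_force: [0.6, -0.7, 0.8]
finger_gap: 55.6
gripper_force: 0.0
```

```bash
python3 - <<'E'
from go import *
go(436.7,13.1,5,.026)
c=cam("top"); u,v=w2px(c,[[650,-15,5]])[0].astype(int)
a=cv2.resize(c["img"][v-50:v+50,u-50:u+50],(400,400),interpolation=cv2.INTER_CUBIC)
c=cam("scene"); u,v=w2px(c,[[650,-15,5]])[0].astype(int)
save("p2.png",np.hstack([a,cv2.resize(c["img"][v-50:v+50,u-50:u+50],(400,400),interpolation=cv2.INTER_CUBIC)]))
E
```

```text
now [514.3 -73.2  81.3] yaw 1.544 gap 55.6 clk 19.9 q6 -0.20
spin 21.74 then x -1.883 y -2.207 z 1.907
```

View pics/p2.png

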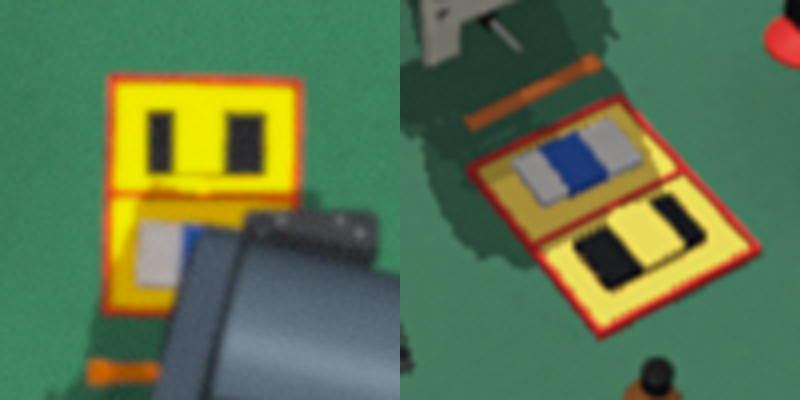

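Both batteries lie flat, one in each compartment. Next is the driver.

Call:
move_arm --series '[[[0.526,-0.5,0,-1],[0,0,0,-1],[0,0,0,-1],[0,0,0,-1],[0,0,0,-1],[0,0,0,-1],[0,0,0,-1],[0,0,0,-1],[0,0,0,-1],[0,0,0,-1],[0,0,0,-1],[0,0,0,-1]]]' --jaw -0.2

```text
clock: 21.25
ee_pos: [499.2, -49.8, 81.2]
orientation: [3.141, 0.001, 2.387]
ft_force: [-0.1, 0.4, 0.1]
finger_gap: 55.8
gripper_force: 0.0
```

Call:
move_arm --series '[[[0,0,0,-1],[0,0,0,-1],[0,0,0,-1],[0,0,0,-1],[0,0,0,-1],[0,0,0,-1],[0,0,0,-1],[0,0,0,-1],[0,0,0,-1],[0,0,0,-1],[0,0,0,-1],[0,0,0,-0.25]]]'

```text
clock: 22.45
ee_pos: [499.1, -49.9, 81.1]
orientation: [-3.141, 0.001, -3.112]
ft_force: [-0.2, -0.1, -0.4]
finger_gap: 56.0
gripper_force: 0.0
```

```bash
python3 - <<'E'
from go import *
go(436.7,13.1,5,.026)
E
```

```text
now [499.1 -49.9  81.1] yaw -3.112 gap 56.0 clk 22.4 q6 -1.79
spin 0.05 then x 1.518 y 1.616 z 1.903
```

Call:
move_arm --series '[[[0.38,0.404,0,0.05],[0.38,0.404,0,0],[0.38,0.404,0,0],[0.38,0.404,0,0],[0,0,0.4,0],[0,0,0.4,0],[0,0,0.4,0],[0,0,0.3,0],[0,0,0,0],[0,0,0,0]]]'

```text
clock: 23.45
ee_pos: [436.0, 12.9, 21.0]
orientation: [-3.142, 0.0, -3.119]
ft_force: [-0.2, -0.0, 0.1]
finger_gap: 56.0
gripper_force: 0.0
```

```bash
python3 - <<'E'
from go import *
go(436.7,13.1,5,.026)
c=cam("scene"); u,v=w2px(c,[[437,13,5]])[0].astype(int)
save("p3.png",cv2.resize(c["img"][v-40:v+40,u-50:u+50],(600,480),interpolation=cv2.INTER_CUBIC))
E
```

```text
now [436.   12.9  21. ] yaw -3.119 gap 56.0 clk 23.4 q6 -1.67
spin -0.04 then x -0.018 y 0.005 z 0.401
```

View pics/p3.png

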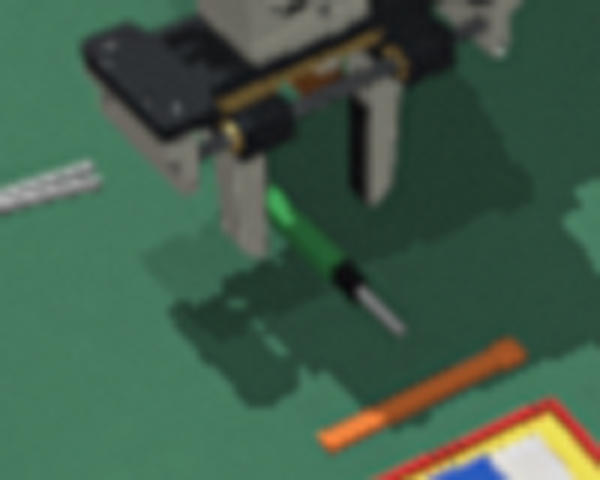

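Call:
move_arm --series '[[[-0.01,0,0.2,0],[0,0,0.15,0],[0,0,0.05,0],[0,0,0,0],[0,0,0,0]]]'

```text
clock: 24.0
ee_pos: [436.1, 12.8, 4.9]
orientation: [3.142, -0.0, -3.118]
ft_force: [-0.2, -0.4, 0.1]
finger_gap: 56.0
gripper_force: 0.0
```

Call:
move_arm --series '[[[0,0,0,0],[0,0,0,0],[0,0,0,0],[0,0,0,0],[0,0,0,0],[0,0,0,0],[0,0,0,0],[0,0,0,0],[0,0,0,0]]]' --jaw 1

```text
clock: 24.9
ee_pos: [436.0, 12.8, 4.8]
orientation: [-3.142, -0.0, -3.118]
ft_force: [0.6, -0.3, 0.5]
finger_gap: 10.7
gripper_force: 20.0
```

Call:
move_arm --series '[[[0,0,-0.3,0],[0,0,-0.5,0],[0,0,-0.5,0],[0,0,-0.4,0],[0,0,0,0],[0,0,0,0]]]'

```text
clock: 25.5
ee_pos: [436.0, 12.8, 73.0]
orientation: [-3.142, 0.001, -3.118]
ft_force: [-0.3, 0.1, -0.5]
finger_gap: 10.8
gripper_force: 20.0
```

```bash
python3 - <<'E'
from go import *
go(445.5,423.5,10,-.096)
c=cam("scene"); p=robot.read_state()["ee_pos"];u,v=w2px(c,[p])[0].astype(int)
save("p4.png",cv2.resize(c["img"][v-40:v+40,u-50:u+50],(600,480),interpolation=cv2.INTER_CUBIC))
E
```

```text
now [436.   12.8  73. ] yaw -3.118 gap 10.8 clk 25.5 q6 -1.67
spin 1.71 then x 0.749 y 10.244 z 1.576
```

View pics/p4.png

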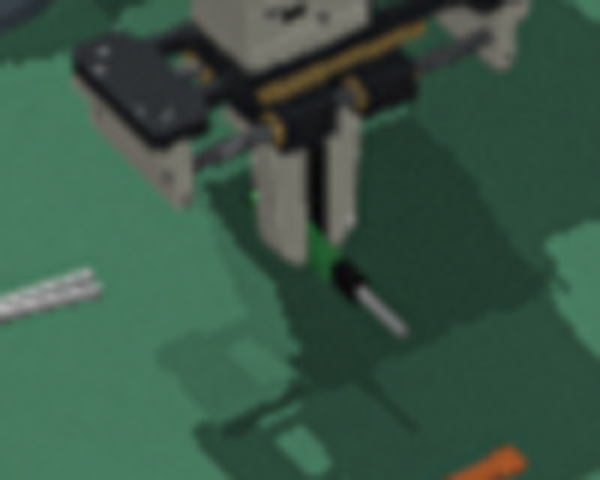

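The driver is held level with its tip towards +x. I'll carry it to the channel.

Call:
move_arm --series '[[[0,0,0,0.855],[0,0,0,0.855],[0.0375,0.512,0,0],[0.0375,0.512,0,0],[0.0375,0.512,0,0],[0.0375,0.512,0,0],[0.0375,0.512,0,0],[0.0375,0.512,0,0],[0.0375,0.512,0,0],[0.0375,0.512,0,0],[0.0375,0.512,0,0],[0.0375,0.512,0,0]]]'

```text
clock: 26.75
ee_pos: [440.1, 218.7, 71.8]
orientation: [-3.141, -0.002, 3.046]
ft_force: [-0.4, -0.7, 0.8]
finger_gap: 10.8
gripper_force: 20.0
```

Call:
move_arm --series '[[[0.0375,0.512,0,0],[0.0375,0.512,0,0],[0.0375,0.512,0,0],[0.0375,0.512,0,0],[0.0375,0.512,0,0],[0.0375,0.512,0,0],[0.0375,0.512,0,0],[0.0375,0.512,0,0],[0.0375,0.512,0,0],[0.0375,0.512,0,0],[0,0,0,0],[0,0,0,0]]]'

```text
clock: 27.95
ee_pos: [444.9, 422.8, 71.7]
orientation: [-3.14, -0.001, 3.046]
ft_force: [-0.3, 0.9, 0.3]
finger_gap: 10.9
gripper_force: 20.0
```

Call:
move_arm --series '[[[0,0,0.3,0],[0,0,0.4,0],[0,0,0.3,0],[0,0,0,0],[0,0,0,0]]]'

```text
clock: 28.45
ee_pos: [445.4, 423.1, 32.3]
orientation: [-3.141, -0.001, 3.045]
ft_force: [0.8, -0.7, -0.2]
finger_gap: 10.7
gripper_force: 20.0
```

```bash
python3 - <<'E'
from go import *
go(445.5,423.5,9.8,-.096)
c=cam("scene"); p=robot.read_state()["ee_pos"];u,v=w2px(c,[p])[0].astype(int)
save("p5.png",cv2.resize(c["img"][v-40:v+40,u-50:u+50],(600,480),interpolation=cv2.INTER_CUBIC))
E
```

```text
now [445.4 423.1  32.3] yaw 3.045 gap 10.7 clk 28.4 q6 -0.79
spin -0.00 then x -0.002 y 0.010 z 0.564
```

View pics/p5.png

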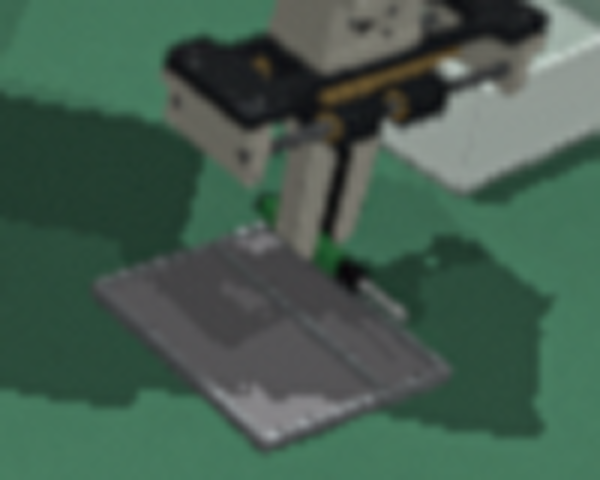

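Call:
move_arm --series '[[[0,0.01,0.25,0],[0,0,0.2,0],[0,0,0.11,0],[0,0,0,0],[0,0,0,0],[0,0,0,0]]]'

```text
clock: 29.1
ee_pos: [445.6, 423.9, 10.7]
orientation: [3.141, 0.0, 3.046]
ft_force: [-0.7, 0.1, -0.4]
finger_gap: 10.6
gripper_force: 20.0
```

Call:
move_arm --series '[[[0,0,0,0],[0,0,0,0],[0,0,0,0],[0,0,0,0],[0,0,-0.3,0],[0,0,-0.5,0],[0,0,-0.5,0],[0,0,-0.4,0],[0,-0.6,-0.3,0],[0,-0.9,0,0],[0,-0.9,0,0],[0,-0.9,0,0]]]' --jaw 0.3

```text
clock: 30.3
ee_pos: [432.6, 291.2, 91.2]
orientation: [3.141, 0.001, 3.046]
ft_force: [0.8, -0.1, -0.5]
finger_gap: 32.4
gripper_force: 0.0
```

Call:
move_arm --series '[[[0,-0.9,0,0],[0,-0.9,0,0],[0,0,0,0],[0,0,0,0]]]'

```text
clock: 30.7
ee_pos: [426.4, 220.6, 91.2]
orientation: [3.141, 0.001, 3.044]
ft_force: [0.2, 0.7, -0.0]
finger_gap: 32.2
gripper_force: 0.0
```

```bash
python3 - <<'E'
from go import *
go(608,184.5,22,0.1)
out=[]
for n,P,r in(("top",[462,383,5],40),("top",[608,184,5],20),("scene",[608,184,20],22)):
    c=cam(n);u,v=np.round(w2px(c,[P])[0]).astype(int); print(n,u-r,v-r,400/(2*r))
    out.append(cv2.resize(c["img"][v-r:v+r,u-r:u+r],(260,260),interpolation=cv2.INTER_CUBIC))
save("p6.png",np.hstack(out))
E
```

```text
now [426.4 220.6  91.2] yaw 3.044 gap 32.2 clk 30.7 q6 -1.09
spin -2.83 then x -4.428 y -1.352 z 1.729
top 66 198 5.0
top 167 158 10.0
scene 338 181 9.090909090909092
```

View pics/p6.png

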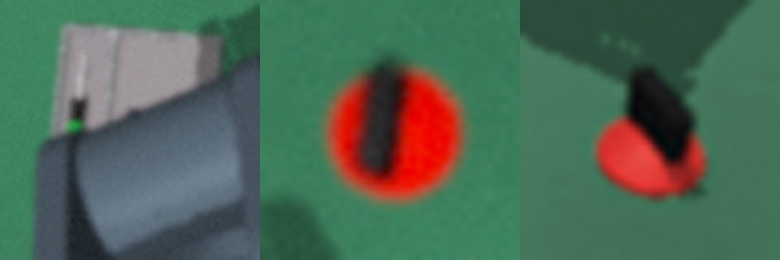

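```bash
python3 - <<'E'
from go import *
c=cam("top")
k=px2w(c,np.array([[115,170],[128,68]])/6.5+[167,158],42); d=k[1]-k[0]; print(k,k.mean(0),np.arctan2(d[1],d[0]))
go(608,184.5,22,np.arctan2(d[1],d[0]))
E
```

```text
[[587.2574048  183.30336459  42.        ]
 [625.32277841 178.55944106  42.        ]] [606.2900916  180.93140283  42.        ] -0.12398642824049405
now [426.1 221.6  90.6] yaw 3.047 gap 32.5 clk 30.9 q6 -1.09
spin 0.42 then x -4.627 y -0.358 z 1.714
```

Call:
move_arm --series '[[[0,0,0,0.42],[-0.462,-0.034,0,0],[-0.462,-0.034,0,0],[-0.462,-0.034,0,0],[-0.462,-0.034,0,0],[-0.462,-0.034,0,0],[-0.462,-0.034,0,0],[-0.462,-0.034,0,0],[-0.462,-0.034,0,0],[-0.462,-0.034,0,0],[-0.462,-0.034,0,0],[0,0,0,0]]]' --jaw 0

```text
clock: 32.1
ee_pos: [609.0, 184.1, 90.1]
orientation: [3.141, 0.001, 3.015]
ft_force: [-0.7, 0.0, -0.0]
finger_gap: 46.4
gripper_force: 0.0
```

Call:
move_arm --series '[[[0,0,0.4,0],[0,0,0.3,0],[0,0,0,0],[0,0,0,0]]]'

```text
clock: 32.5
ee_pos: [606.9, 184.3, 61.9]
orientation: [-3.141, -0.001, 3.017]
ft_force: [0.7, -0.4, 0.8]
finger_gap: 46.9
gripper_force: 0.0
```

```bash
python3 - <<'E'
from go import *
go(607.5,183.5,22,-.124)
c=cam("scene"); u,v=w2px(c,[[608,184,40]])[0].astype(int)
save("p7.png",cv2.resize(c["img"][v-40:v+40,u-40:u+40],(480,480),interpolation=cv2.INTER_CUBIC))
E
```

```text
now [606.9 184.3  61.9] yaw 3.017 gap 46.9 clk 32.5 q6 -1.22
spin -0.02 then x -0.018 y -0.018 z 0.996
```

View pics/p7.png

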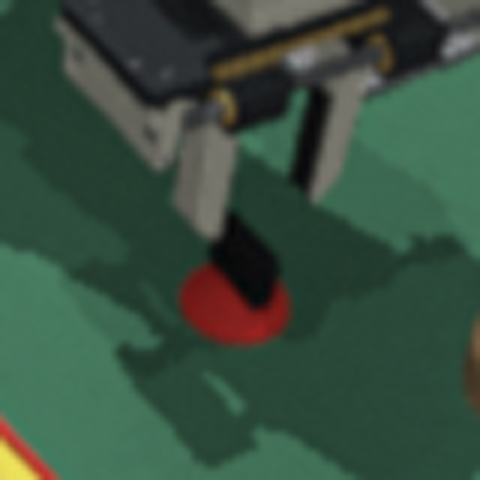

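Call:
move_arm --series '[[[-0.01,0,0.3,0],[0,0,0.3,0],[0,0,0.25,0],[0,0,0.15,0],[0,0,0,0],[0,0,0,0],[0,0,0,0]]]'

```text
clock: 33.25
ee_pos: [608.3, 184.1, 22.9]
orientation: [3.141, 0.001, 3.016]
ft_force: [0.7, -0.1, 0.1]
finger_gap: 46.7
gripper_force: 0.0
```

Call:
move_arm --series '[[[0,0,0,0],[0,0,0,0],[0,0,0,0],[0,0,0,0],[0,0,0,0],[0,0,0,0],[0,0,0,0],[0,0,0,0]]]' --jaw 1

```text
clock: 34.05
ee_pos: [608.0, 184.1, 22.5]
orientation: [3.142, 0.0, 3.016]
ft_force: [-0.0, -0.4, 0.8]
finger_gap: 11.9
gripper_force: 20.0
```

Call:
move_arm --series '[[[0,0,-0.3,0],[0,0,-0.5,0],[0,0,-0.5,0],[0,0,-0.4,-0.4],[0,0,0,0],[0,0,0,0]]]'

```text
clock: 34.65
ee_pos: [607.9, 184.1, 90.4]
orientation: [3.142, 0.0, 3.044]
ft_force: [-0.2, -0.1, -0.5]
finger_gap: 11.6
gripper_force: 20.0
```

```bash
python3 - <<'E'
from go import *
go(459.9,363.9,27,-.096)
E
```

```text
now [607.9 184.1  90.4] yaw 3.044 gap 11.6 clk 34.6 q6 -1.25
spin -0.02 then x 4.113 y 4.121 z 1.585
```

Call:
move_arm --series '[[[0.411,0.412,0,0],[0.411,0.412,0,0],[0.411,0.412,0,0],[0.411,0.412,0,0],[0.411,0.412,0,0],[0.411,0.412,0,0],[0.411,0.412,0,0],[0.411,0.412,0,0],[0.411,0.412,0,0],[0.411,0.412,0,0],[0,0,0.3,0],[0,0,0.3,0]]]'

```text
clock: 35.85
ee_pos: [460.0, 363.8, 64.9]
orientation: [-3.141, -0.001, 3.045]
ft_force: [0.6, 0.7, -0.1]
finger_gap: 12.0
gripper_force: 20.0
```

Call:
move_arm --series '[[[0,0,0.3,0],[0,0,0.2,0],[0,0,0,0],[0,0,0,0],[0,0,0,0]]]'

```text
clock: 36.35
ee_pos: [460.8, 364.1, 46.9]
orientation: [3.141, 0.001, 3.044]
ft_force: [-0.5, 0.2, -1.3]
finger_gap: 12.0
gripper_force: 20.0
```

```bash
python3 - <<'E'
from go import *
go(459.9,363.9,26.5,-.096)
c=cam("scene"); u,v=w2px(c,[[460,383,20]])[0].astype(int)
save("p8.png",cv2.resize(c["img"][v-40:v+40,u-50:u+50],(600,480),interpolation=cv2.INTER_CUBIC))
E
```

```text
now [460.8 364.1  46.9] yaw 3.044 gap 12.0 clk 36.4 q6 -0.88
spin -0.02 then x 0.022 y -0.007 z 0.510
```

View pics/p8.png

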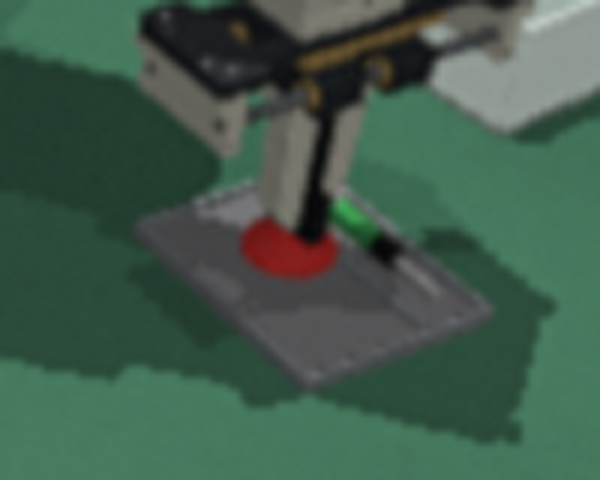

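The driver lies in the channel and the lifter hangs upright over the wide compartment, so I'll lower and release it.

Call:
move_arm --series '[[[0,0,0.22,0],[0,0,0.18,0],[0,0,0.1,0],[0,0,0,0],[0,0,0,0],[0,0,0,0],[0,0,0,0]]]'

```text
clock: 37.1
ee_pos: [460.3, 364.1, 26.3]
orientation: [-3.141, -0.0, 3.044]
ft_force: [0.4, -0.0, -1.0]
finger_gap: 12.0
gripper_force: 20.0
```

Call:
move_arm --series '[[[0,0,0,0],[0,0,0,0],[0,0,0,0],[0,0,0,0],[0,0,-0.3,0],[0,0,-0.5,0],[0,0,-0.5,0],[0,0,-0.5,0],[0,-0.7,0,0],[0,-0.9,0,0],[0,-0.9,0,0],[0,-0.9,0,0]]]' --jaw 0.2

```text
clock: 38.3
ee_pos: [447.0, 227.6, 99.4]
orientation: [3.141, 0.001, 3.045]
ft_force: [0.6, 0.3, -0.4]
finger_gap: 37.3
gripper_force: 0.0
```

Call:
move_arm --series '[[[0,-0.9,0,0],[0,-0.9,0,0],[0,-0.9,0,0],[0,-0.9,0,0],[0,0,0,0],[0,0,0,0]]]'

```text
clock: 38.9
ee_pos: [433.6, 85.2, 99.2]
orientation: [3.141, 0.001, 3.042]
ft_force: [0.1, 0.1, -0.3]
finger_gap: 36.9
gripper_force: 0.0
```

```bash
python3 - <<'E'
from est import *
from go import *
go(615.5,-190,5,-.272)
b=run(["phone","charger","grey"])
c=cam("top"); L=lambda x,y:np.array([461.7,382.8])+[x*.9954+y*.0959,-x*.0959+y*.9954]
P=lambda x,y,z:[*L(x,y),z]
for pts in ([P(-18,25,10),P(18,25,10),P(18,53,10),P(-18,53,10)],):pass
u,v=w2px(c,[P(0,0,5)])[0].astype(int); r=40
a=cv2.resize(c["img"][v-r:v+r,u-r:u+r],(500,500),interpolation=cv2.INTER_CUBIC)
for x in(-60,57): # expected ends of driver
    q=(w2px(c,[P(x,39,10)])[0]-[u-r,v-r]+.5)*6.25; cv2.circle(a,tuple(q.astype(int)),4,(255,0,255),1)
q=(w2px(c,[P(0,-19,5)])[0]-[u-r,v-r]+.5)*6.25; cv2.circle(a,tuple(q.astype(int)),64,(0,0,255),1)
save("p9.png",a)
E
```

```text
now [433.6  85.2  99.2] yaw 3.042 gap 36.9 clk 38.9 q6 -1.38
spin 2.48 then x -6.229 y -5.405 z 2.354
phone [ 6.15950e+02 -1.90039e+02 -2.72000e-01  3.10000e-02]
charger [ 4.74316e+02 -3.56394e+02 -9.70000e-02  1.25000e-01]
grey [ 4.61474e+02  3.82497e+02 -9.40000e-02  7.90000e-02]
```

View pics/p9.png

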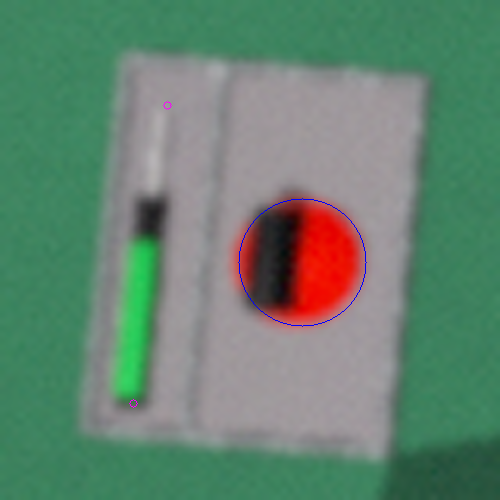

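Both tools are placed within a few mm of their targets. The phone comes next.

Call:
move_arm --series '[[[0,0,0,0.82],[0,0,0,0.83],[0,0,0,0.83],[-0.52,-0.45,0,0],[-0.52,-0.45,0,0],[-0.52,-0.45,0,0],[-0.52,-0.45,0,0],[-0.52,-0.45,0,0],[-0.52,-0.45,0,0],[-0.52,-0.45,0,0],[-0.52,-0.45,0,0],[-0.52,-0.45,0,0]]]' --jaw -1 --grip_force 30

```text
clock: 40.2
ee_pos: [571.3, -120.4, 98.4]
orientation: [3.141, -0.0, 2.873]
ft_force: [-0.3, 0.1, 1.3]
finger_gap: 93.1
gripper_force: 0.0
```

Call:
move_arm --series '[[[-0.52,-0.45,0,0],[-0.52,-0.45,0,0],[-0.51,-0.45,0,0],[0,0,0.4,0],[0,0,0.5,0],[0,0,0.4,0],[0,0,0,0],[0,0,0,0],[0,0,0,0]]]'

```text
clock: 41.1
ee_pos: [616.1, -189.1, 47.3]
orientation: [-3.141, 0.001, 2.872]
ft_force: [-0.1, 0.2, 0.2]
finger_gap: 92.8
gripper_force: 0.0
```

```bash
python3 - <<'E'
from go import *
go(615.8,-190,5,-.272)
E
```

```text
now [ 616.1 -189.1   47.3] yaw 2.872 gap 92.8 clk 41.1 q6 -1.67
spin 0.03 then x 0.001 y -0.024 z 1.059
```

Call:
move_arm --series '[[[0,-0.02,0.3,0.03],[0,0,0.3,0],[0,0,0.3,0],[0,0,0.15,0],[0,0,0,0],[0,0,0,0],[0,0,0,0]]]'

```text
clock: 41.8
ee_pos: [615.7, -190.2, 4.9]
orientation: [-3.142, 0.001, 2.869]
ft_force: [0.0, -0.5, 0.3]
finger_gap: 93.0
gripper_force: 0.0
```

Call:
move_arm --series '[[[0,0,0,0],[0,0,0,0],[0,0,0,0],[0,0,0,0],[0,0,0,0],[0,0,0,0],[0,0,0,0],[0,0,0,0]]]' --jaw 1

```text
clock: 42.6
ee_pos: [615.4, -190.1, 4.5]
orientation: [-3.142, 0.0, 2.869]
ft_force: [-0.4, -0.1, 1.3]
finger_gap: 58.4
gripper_force: 30.0
```

Call:
move_arm --series '[[[0,0,-0.3,0],[0,0,-0.5,0],[0,0,-0.5,0],[0,0,-0.3,-0.84],[0,0,0,-0.84],[0,0,0,-0.84],[0,0,0,0],[0,0,0,0]]]'

```text
clock: 43.4
ee_pos: [615.3, -190.1, 68.8]
orientation: [-3.142, 0.0, 3.043]
ft_force: [-0.2, 0.2, -2.5]
finger_gap: 58.4
gripper_force: 30.0
```

```bash
python3 - <<'E'
from go import *
go(474.3,-356.4,18,-.096)
E
```

```text
now [ 615.3 -190.1   68.8] yaw 3.043 gap 58.4 clk 43.4 q6 -1.84
spin -0.03 then x 3.111 y -4.476 z 1.270
```

Call:
move_arm --series '[[[0.311,-0.448,0,0],[0.311,-0.448,0,0],[0.311,-0.448,0,0],[0.311,-0.448,0,0],[0.311,-0.448,0,0],[0.311,-0.448,0,0],[0.311,-0.448,0,0],[0.311,-0.448,0,0],[0.311,-0.448,0,0],[0.311,-0.448,0,0],[0,0,0,0],[0,0,0,0]]]'

```text
clock: 44.6
ee_pos: [474.3, -356.4, 68.5]
orientation: [3.141, 0.0, 3.043]
ft_force: [0.7, -0.1, -2.0]
finger_gap: 58.3
gripper_force: 30.0
```

Call:
move_arm --series '[[[0,0,0.3,0],[0,0,0.3,0],[0,0,0.2,0],[0,0,0,0],[0,0,0,0],[0,0,0,0]]]'

```text
clock: 45.2
ee_pos: [474.5, -356.6, 36.7]
orientation: [-3.141, 0.0, 3.045]
ft_force: [-0.6, 0.3, -2.5]
finger_gap: 58.3
gripper_force: 30.0
```

```bash
python3 - <<'E'
from go import *
go(474.3,-356.4,17,-.096)
c=cam("scene"); u,v=w2px(c,[[474,-356,20]])[0].astype(int)
save("p10.png",cv2.resize(c["img"][v-40:v+40,u-50:u+50],(600,480),interpolation=cv2.INTER_CUBIC))
E
```

```text
now [ 474.5 -356.6   36.7] yaw 3.045 gap 58.3 clk 45.2 q6 -2.20
spin -0.01 then x 0.005 y 0.004 z 0.494
```

View pics/p10.png

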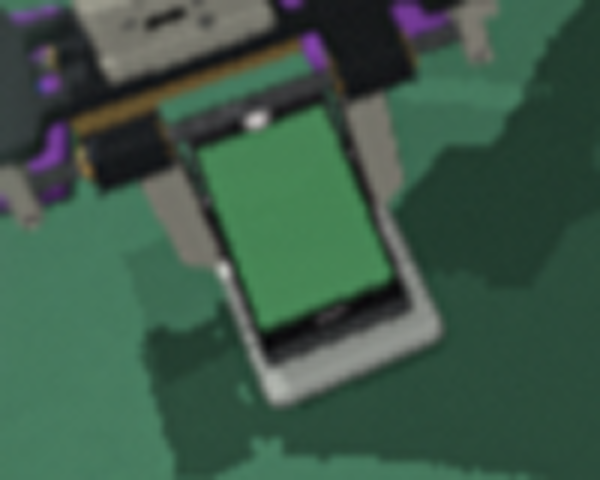

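The phone is level and aligned above the white pad. I'll lower it, release it and retreat upward.

Call:
move_arm --series '[[[0,0,0.2,0],[0,0,0.18,0],[0,0,0.1,0],[0,0,0,0],[0,0,0,0],[0,0,0,0],[0,0,0,0]]]'

```text
clock: 45.95
ee_pos: [474.2, -356.5, 17.2]
orientation: [-3.142, 0.0, 3.045]
ft_force: [0.5, 0.4, -1.9]
finger_gap: 58.5
gripper_force: 30.0
```

Call:
move_arm --series '[[[0,0,0,0],[0,0,0,0],[0,0,0,0],[0,0,0,0],[0,0,-0.3,0],[0,0,-0.5,0],[0,0,-0.7,0],[0,0,-0.7,0],[0.6,0.6,-0.5,0],[0.6,0.8,0,0],[0.6,0.8,0,0],[0.6,0.8,0,0]]]' --jaw -0.6

```text
clock: 47.15
ee_pos: [389.4, -226.6, 126.1]
orientation: [-3.141, 0.001, 3.045]
ft_force: [1.1, 0.3, 0.6]
finger_gap: 74.3
gripper_force: 0.0
```

Call:
move_arm --series '[[[0,0.8,0,0],[0,0.8,0,0],[0,0.8,0,0],[0,0.5,0,0],[0,0,0,0],[0,0,0,0],[0,0,0,0]]]'

```text
clock: 47.85
ee_pos: [401.6, -113.1, 125.6]
orientation: [-3.141, 0.001, 3.044]
ft_force: [0.1, -0.2, -0.7]
finger_gap: 74.3
gripper_force: 0.0
```

```bash
python3 - <<'E'
from est import *
from go import *
go(474.3,-356.4,100,-.096)
OBJ["phone"]=((530,270,612,372),lambda h,s,v:((h<71)&(s>60))|(v<70),124,59,12,22)
run(["phone"])
c=cam("top")["img"]; save("p11.png",cv2.resize(c[110:290,60:450],(800,369),interpolation=cv2.INTER_CUBIC))
E
```

```text
now [ 401.6 -113.1  125.6] yaw 3.044 gap 74.3 clk 47.9 q6 -1.86
spin -0.02 then x -2.392 y -5.881 z 0.639
phone [ 4.76252e+02 -3.58264e+02 -9.50000e-02  7.30000e-02]
```

View pics/p11.png

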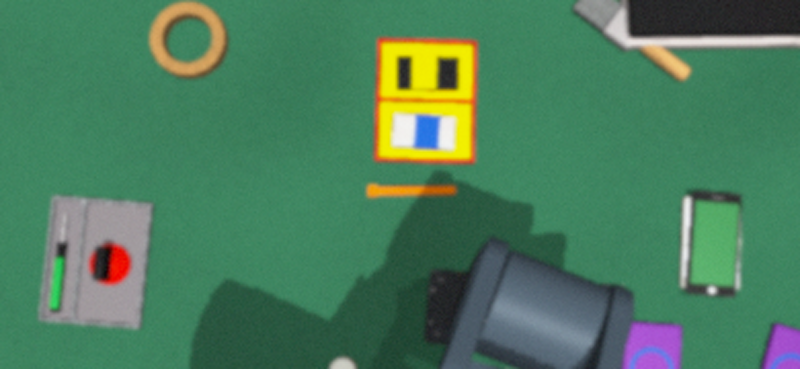

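Everything is in place: batteries in the red tray, tools in the grey tray, and the phone about 2 mm off the pad centre. I'll hand it in.

```bash
python3 -c "
from station import robot
print(robot.hand_in())"
```

```text
the job is handed in; nothing more can be done
None
```

The job is handed in at about 48 s of the 128 s limit: the last picture shows both batteries in the red tray, the driver and lifter in the grey tray, and the phone about 3 mm off the pad centre with everything released; no verdict was returned.

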